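Set the lined lanterns on their lamp bases

TASK

Take the three lined lanterns one after another and set each one down gently, without dropping it, upright in the middle of the lamp base of its own colour: red on red, yellow on yellow, blue on blue. Leave the two bare frames and the bases where they stand.

Things in the scene. Friction and masses are not known exactly. Their poses are not given: they have to be found in the camera images.
- lantern_red: small round wicker lantern with a red lining behind pale bamboo ribs and a red disc on top of its neck; total height 100 mm. Belly 84 mm across at 30 to 44 mm above its underside, foot 56 mm across and flat; a straight round pale wooden neck, 36 mm across, rises from 66 to 100 mm above the underside: grip it there from above. About 0.12 kg, rigid, round about its vertical axis. Origin: centre of the underside; z up. Starts upright on the table.
- lantern_yellow: small round wicker lantern with a yellow lining behind pale bamboo ribs and a yellow disc on top of its neck; total height 100 mm. Belly 84 mm across at 30 to 44 mm above its underside, foot 56 mm across and flat; a straight round pale wooden neck, 36 mm across, rises from 66 to 100 mm above the underside: grip it there from above. About 0.12 kg, rigid, round about its vertical axis. Origin: centre of the underside; z up. Starts upright on the table.
- lantern_blue: small round wicker lantern with a blue lining behind pale bamboo ribs and a blue disc on top of its neck; total height 100 mm. Belly 84 mm across at 30 to 44 mm above its underside, foot 56 mm across and flat; a straight round pale wooden neck, 36 mm across, rises from 66 to 100 mm above the underside: grip it there from above. About 0.12 kg, rigid, round about its vertical axis. Origin: centre of the underside; z up. Starts upright on the table.
- bare_a: unfinished lantern frame: same shape and size as the lanterns (100 mm high, belly 84 mm, neck 36 mm) but with empty see-through ribs, no lining, and a black disc on top of its neck. To be left alone. Origin: centre of the underside; z up.
- bare_b: unfinished lantern frame: same shape and size as the lanterns (100 mm high, belly 84 mm, neck 36 mm) but with empty see-through ribs, no lining, and a black disc on top of its neck. To be left alone. Origin: centre of the underside; z up.
- base_red: round red lacquered lamp base, a flat disc 100 mm across and 20 mm high with a flush pale wood inlay 60 mm across in the middle of its flat top, loose on the table (about 0.6 kg). Origin: centre of the underside; z up, so its top lies 20 mm above the origin.
- base_yellow: round yellow lacquered lamp base, a flat disc 100 mm across and 20 mm high with a flush pale wood inlay 60 mm across in the middle of its flat top, loose on the table (about 0.6 kg). Origin: centre of the underside; z up, so its top lies 20 mm above the origin.
- base_blue: round blue lacquered lamp base, a flat disc 100 mm across and 20 mm high with a flush pale wood inlay 60 mm across in the middle of its flat top, loose on the table (about 0.6 kg). Origin: centre of the underside; z up, so its top lies 20 mm above the origin.

How it is judged:
By the outcome, as a careful person would: the job done as asked, in the order asked, and still so for the second after the job is handed in, with the robot touching nothing.
It also fails if it takes over 106 s, if anything falls off the work surface, if the arm or the gripper's body presses on something with over 40 N, if the wrist force passes 120 N, or if a joint passes its speed limit or range.

ROBOT

A 6-joint arm with a two-finger parallel gripper is mounted at the origin on the work surface. World frame = base frame: x ahead of the robot, y to its left, z up, the work surface at z = 0. Lengths are in mm, angles in rad, forces in N, time in s.
With the tool pointing down it reaches from about 350 to 875 mm from the base axis. Payload 4.2 kg.
Tool frame: the origin (TCP) lies at the very end of the fingers, on their centre line; the grasp point (between the pads) lies 19 mm behind it; z points along the fingers, y is the line along which they close (so a half turn about z gives the same grasp; the last joint's range is limited). The gripper opens to 85 mm and grips with 20 to 120 N. Pads are 22 mm wide; open, the fingers measure 114 mm over their backs; the gripper's body (76 mm by 85 mm) begins 54 mm behind the grasp point. The pads swing forward as they close: fully open they stand 13 mm farther back than shut.
Start: joints at [-0.898, 0.385, 0.008, 0, -1.194, -0.259], TCP at [251.32, -572.222, 231.312] pointing down, gripper open.
Joint ranges: [-3.14, 3.14], [-1.21, 2.06], [-1.07, 1.41], [-3.16, 2.05], [-2.99, -0.16], [-3.1, 3.1]. Speed limits (rad/s): [2.79, 2.79, 3.14, 3.14, 3.14, 3.14].

INTERFACE

Orientations are given as a unit quaternion [x, y, z, w].
In Python, from bench import arm gives the robot as it stands.
- The arm moves only by the tool servo_tool, never from a script. Its argument "rows" is a list that holds one entry, the list of rows, each a list of 7 numbers: the finger opening in mm, from 0 to 85.4, then the shift along the tool's x, y, z in mm, then the turn, a rotation vector about the tool's x, y, z in rad. A call has 1 to 10 rows; each row is the pose to reach, as a shift and turn from the pose commanded when the call began, along the tool's axes at that moment; what a row does not reach only later rows make up. A row lasts 1/8 s, in which the tool goes at most 62.5 mm and 10.7 degrees, less where a joint would pass 70% of its speed; a pose out of reach is approached as far as the arm can. A call with a gripper value outside its range is refused whole. The fingers move at their own pace and stop on an object; the grip force is fixed at half the most. Time passes only in rows, so rows that repeat a pose let the fingers close. It gives the time, the measured TCP pose, the force, the opening and the grip force at its end, in the units of the state.
- arm.read_state(): the state, without advancing time (a new reading comes with each control period).
- arm.get_image(name): name is "scene" or "top"; returns the picture (400x640x3 uint8, red, green, blue); there is no depth.
- arm.camera_params(name): a dict with "intrinsics" (3x3 intrinsics, pixels), "R" (3x3) and "t" (3): a world point X has camera coordinates R X + t. Camera axes: x right, y down, z forward; pixel columns grow to the right and rows downward; lengths in mm; the calibration is good to about 2 mm. A picture is of the moment at which its call begins. camera_params takes no time and is no camera call.
- arm.job_done(): hands the job in; it is judged then, once.
The state is a dict: "clock": time; "joints": joint angles; "joint_vel": joint speeds; "joint_efforts": joint torques, N m; "position": TCP position; "ee_rot": TCP orientation; "contact_force": force on the tool from outside, world axes, zero at the start; "wrist_torque": the same for the moment, N m; "gripper_width": finger opening in mm; "grasp_force": force on a finger pad.
Only numpy, scipy, OpenCV 4.12 (cv2) and the standard library are available. Lean on these libraries where they do the work, as an engineer would, in place of code of your own. Each camera call takes 0.05 s, during which the arm holds its last target. There are 200 camera calls.

## Working session

There is one attempt and no reset: what is moved stays moved. The work goes in short steps, Python scripts to look and compute and a tool call to move; the robot and the scene stay as the last step left them, time stands still between calls to the robot, and variables do not carry over. Pictures are saved under pics/ and viewed, at most 14 in all, crops included, and the job is handed in when it is done.

Besides the shell and the picture viewer there is one more tool, called after "Emit:" by a JSON object that holds its "op" and its "data". servo_tool: Moves the arm, as the interface text tells. Its arguments: {"type":"object","properties":{"rows":{"type":"array"}},"required":["rows"]}

```bash
mkdir -p pics; python3 - <<'E'
from bench import arm
import cv2
for n in("scene","top"):
    im=arm.get_image(n); cv2.imwrite(f"pics/{n}0.png",im[:,:,::-1])
    p=arm.camera_params(n); print(n,p)
print(arm.read_state())
E
```

```text
scene {'intrinsics': array([[436.11908472,   0.        , 319.16414946],
       [  0.        , 436.11908472, 201.80989568],
       [  0.        ,   0.        ,   1.        ]]), 'R': array([[-0.6946955 ,  0.71929721,  0.00311253],
       [ 0.41297513,  0.40238581, -0.8170295 ],
       [-0.58893948, -0.56630132, -0.57658747]]), 't': array([ 346.70459015, -164.18253384, 1265.79496054])}
top {'intrinsics': array([[395.0013319 ,   0.        , 318.65118045],
       [  0.        , 395.0013319 , 198.42509171],
       [  0.        ,   0.        ,   1.        ]]), 'R': array([[-0.16562485, -0.98618182,  0.00371898],
       [-0.9614293 ,  0.16062577, -0.22327799],
       [ 0.21959533, -0.04055592, -0.97474772]]), 't': array([ 70.36087688, 514.5905561 , 820.05030599])}
{'clock': 0.1, 'joints': array([-8.98392361e-01,  3.85465381e-01,  6.80790650e-03, -4.42177251e-04,
       -1.19401648e+00, -2.58645342e-01]), 'joint_vel': array([-0.00021729, -0.0017805 ,  0.00262901,  0.00103341,  0.00039916,
       -0.00022974]), 'joint_efforts': array([-7.74473119e-04, -3.93319881e+01,  1.88929403e+01,  4.19793874e+00,
       -2.54381528e-03, -3.37202117e-06]), 'position': array([ 251.12582227, -571.77398165,  230.3563098 ]), 'ee_rot': array([-2.05326866e-01,  9.78692983e-01,  9.31159080e-04, -2.37789975e-04]), 'contact_force': array([-0.64057411,  0.09363346,  0.50759535]), 'wrist_torque': array([-0.00901974,  0.03803901,  0.00467272]), 'grasp_force': 0.0, 'gripper_width': 85.14161541423029}
```

View pics/scene0.png

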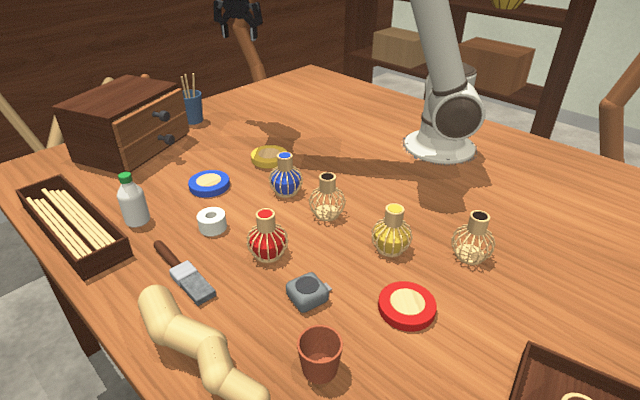

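View pics/top0.png

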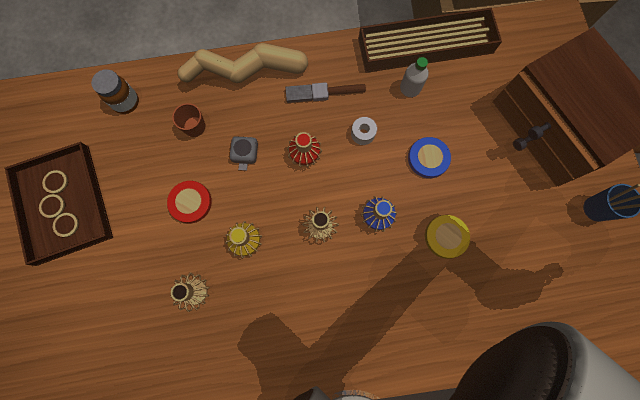

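The scene view shows the five lanterns and three bases. In the top view the lantern discs are at red (303,141), yellow (238,235) and blue (383,209). The bases are at red (188,201), blue (430,157) and yellow (448,236, in shadow). Bare frames are at (320,220) and (180,292).

```bash
cat >h.py <<'E'
import numpy as np,cv2
from bench import arm
def ray(n,uv,z):
    p=arm.camera_params(n);K,R,t=(np.asarray(p[k],float) for k in("intrinsics","R","t"))
    d=R.T@np.linalg.solve(K,[uv[0],uv[1],1]);c=-R.T@t
    return (c+d*(z-c[2])/d[2])[:2]
RNG={'red':[((0,150,60),(6,255,255)),((174,150,60),(180,255,255))],'yellow':[((23,150,50),(34,255,255))],'blue':[((105,120,50),(128,255,255))],'black':[((0,0,0),(180,255,60))]}
def comps(im,col,box,mina=25):
    x0,y0,x1,y1=box;h=cv2.cvtColor(im,cv2.COLOR_RGB2HSV)[y0:y1,x0:x1]
    m=sum(cv2.inRange(h,a,b) for a,b in RNG[col])
    n,l,s,c=cv2.connectedComponentsWithStats(m,connectivity=4)
    return [(c[i]+[x0,y0],s[i]+np.array([x0,y0,0,0,0])) for i in range(1,n) if s[i,4]>=mina],m
E
python3 - <<'E'
from h import *
B={'top':{'red':((283,125,325,170),(160,175,216,228)),'yellow':((220,215,265,262),(420,208,476,264)),'blue':((358,190,402,235),(403,132,457,182))},
'scene':{'red':((240,200,295,275),(370,275,445,335)),'yellow':((365,195,420,262),(245,140,292,172)),'blue':((265,145,306,203),(183,165,235,200))}}
for n in B:
    im=cv2.imread(f"pics/{n}0.png")[:,:,::-1]
    for c,(l,b) in B[n].items():
        for q,s in comps(im,c,l)[0]: print(n,c,'lant',q.round(1),s,ray(n,q,100).round(1))
        for q,s in comps(im,c,b,100)[0]: print(n,c,'base',q.round(1),s,ray(n,q,20).round(1))
        m=comps(im,c,b)[1]; cs,hi=cv2.findContours(m,cv2.RETR_CCOMP,cv2.CHAIN_APPROX_NONE)
        for k,h in zip(cs,hi[0]):
            if h[3]>=0 and cv2.contourArea(k)>100:
                e=cv2.fitEllipse(k);q=np.array(e[0])+b[:2]; print('   hole',q.round(1),np.round(e[1],1),ray(n,q,20).round(1))
im=[cv2.imread(f"pics/{n}0.png") for n in("top","scene")]
a=cv2.resize(im[0][200:270,410:490],None,fx=5,fy=5,interpolation=0);b=cv2.resize(im[1][130:200,230:310],None,fx=5,fy=5,interpolation=0)
cv2.imwrite("pics/c1.png",np.hstack([a,b]))
E
```

```text
top red lant [303.1 139.2] [297 134  13  12 119] [646.5  -2.4]
top red lant [315.8 149.4] [311 147   9   7  31] [618.6 -25.9]
top red lant [293.4 153.4] [290 149   8  10  31] [617.5  23.5]
top red lant [313.5 154.5] [309 150   9  10  40] [607.9 -19. ]
top red lant [297.5 157.1] [294 152   7  11  38] [607.7  16. ]
top red lant [308.8 157.7] [306 152   7  12  43] [602.4  -7.8]
top red lant [303.1 159. ] [301 153   5  12  44] [601.4   4.8]
top red base [189.2 201.6] [167 181  44  42 926] [569.6 279.6]
   hole [187.7 200.6] [26.1 27.5] [572.6 282.8]
top yellow lant [237.6 235.1] [231 229  14  13 144] [460.6 164.4]
top yellow base [459.1 222.9] [443 215  27  25 107] [ 417.9 -325.2]
top blue lant [383.3 207.6] [377 202  13  12 123] [ 467.7 -144.9]
top blue lant [367.6 209. ] [364 207   9   5  28] [ 470.3 -111.5]
top blue lant [367.3 214.8] [364 213   9   6  33] [ 458.1 -108.6]
top blue lant [370. 220.] [366 216   9   9  36] [ 446.4 -112.1]
top blue lant [374.9 223.7] [371 219   8  10  37] [ 437.1 -120.6]
top blue lant [386.4 223. ] [384 219   6   9  29] [ 434.5 -144.5]
top blue lant [380.6
[... 560 characters left out ...]
scene red lant [263.3 247.7] [260 234   8  25 133] [713.7  73.9]
scene red base [406.4 308. ] [ 378  281   59   51 1581] [589.  292.9]
   hole [407.1 301.3] [27.4 36.9] [575.5 285.1]
scene yellow lant [383.7 235.1] [381 229   7  12  25] [542.7 201. ]
scene blue lant [284.2 155. ] [279 153  11   5  47] [ 470.  -141.2]
scene blue lant [283.8 184.2] [282 172   5  22  83] [554.5 -49.3]
scene blue lant [277.4 182.3] [275 173   6  19  56] [559.  -64.4]
scene blue lant [290.2 183.7] [288 173   6  21  75] [543.9 -41.2]
scene blue lant [295.5 179.8] [292 173   7  15  34] [525.7 -44.5]
scene blue base [208.4 184.9] [189 170  40  27 584] [ 602.7 -271.7]
   hole [208.1 179.6] [14.8 26.7] [ 589.6 -292.4]
```

View pics/c1.png

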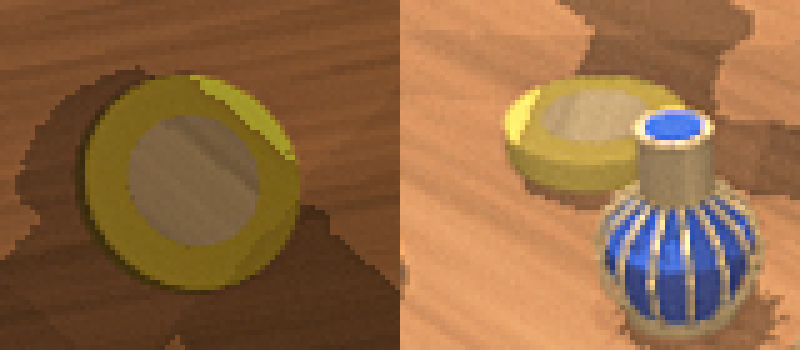

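The top and scene views agree to about 3 mm on lanterns and bases, and the sizes fit (60 mm inlay ≈ 27 px). The crop shows the yellow inlay centre at top pixel (449,236). Next I'll refine the yellow pair and work out the first move.

```bash
cat >>h.py <<'E'
from scipy.spatial.transform import Rotation as Ro
def go(*tg):
    s=arm.read_state();p=np.array(s['position']);R=Ro.from_quat(s['ee_rot']).as_matrix()
    print('t',round(s['clock'],2),'pos',p.round(1),'tilt',np.degrees(np.arccos(-R[2,2])).round(2),'w',round(s['gripper_width'],1),'gf',round(s['grasp_force'],1),'F',np.round(s['contact_force'],1))
    for g in tg: print(g,'shift',(R.T@(np.array(g)-p)).round(1))
E
python3 - <<'E'
from h import *
go((647.5,-1,230),(647.5,-1,150))
im=cv2.imread("pics/scene0.png")[:,:,::-1]
h=cv2.cvtColor(im,cv2.COLOR_RGB2HSV);m=cv2.inRange(h,(22,90,180),(36,255,255))[200:222,380:410]
ys,xs=np.nonzero(m);q=(xs.mean()+380,ys.mean()+200);print(q,len(xs),ray('scene',q,100))
print(ray('top',(449,236),20), ray('scene',(249.3,153.3),20),ray('top',(320,219),100),ray('top',(180,292),100))
E
```

```text
t 0.1 pos [ 251.1 -571.8  230.4] tilt 0.11 w 85.1 gf 0.0 F [-0.6  0.1  0.5]
(647.5, -1, 230) shift [-592.3  363.3    1. ]
(647.5, -1, 150) shift [-592.4  363.2   81. ]
(np.float64(394.87068965517244), np.float64(208.14655172413794)) 116 [462.24666388 167.03625132]
[ 392.35477108 -295.19024022] [ 435.33514073 -324.85446112] [465.7397199   -9.35245666] [365.848195   291.85182381]
```

Emit:
{"op": "servo_tool", "data": {"rows": [[[85,-20,12,0,0,0,0],[85,-60,36,0,0,0,0],[85,-105,64,0,0,0,0],[85,-150,92,0,0,0,0],[85,-195,120,0,0,0,0],[85,-240,147,0,0,0,0],[85,-285,175,0,0,0,0],[85,-330,202,0,0,0,0],[85,-375,230,0,0,0,0],[85,-420,258,0,0,0,0]]]}}

```text
clock: 1.35
position: [532.6, -165.5, 231.0]
ee_rot: [-0.205, 0.979, 0.0, -0.0]
contact_force: [0.5, -0.9, 0.1]
gripper_width: 84.7
grasp_force: 0.0
```

Emit:
{"op": "servo_tool", "data": {"rows": [[[60,-45,27,0,0,0,0],[60,-90,55,0,0,0,0],[60,-125,77,0,0,0,0],[60,-155,95,0,0,0,0],[60,-168,103,0,0,0,0],[60,-172,105.3,20,0,0,0],[60,-172,105.3,50,0,0,0],[60,-172,105.3,80,0,0,0],[60,-172,105.3,80,0,0,0],[60,-172,105.3,80,0,0,0]]]}}

```text
clock: 2.6
position: [647.9, -2.0, 152.6]
ee_rot: [-0.205, 0.979, -0.0, 0.001]
contact_force: [0.1, 0.2, 0.1]
gripper_width: 60.0
grasp_force: 0.0
```

```bash
python3 - <<'E'
from h import *
go((647.5,-1,71))
im=arm.get_image("scene"); cv2.imwrite("pics/s1.png",np.ascontiguousarray(cv2.resize(im[120:290,170:340],None,fx=3,fy=3)[:,:,::-1]))
t=arm.get_image("top");cv2.imwrite("pics/t1.png",t[:,:,::-1])
for q,s in comps(t,'yellow',(420,208,476,264),100)[0]: print(q,s,ray('top',q,20))
m=comps(t,'yellow',(420,208,476,264))[1]; cs,hi=cv2.findContours(m,cv2.RETR_CCOMP,cv2.CHAIN_APPROX_NONE)
for k,h in zip(cs,hi[0]):
    if h[3]>=0 and cv2.contourArea(k)>100:
        e=cv2.fitEllipse(k);q=np.array(e[0])+[420,208]; print('hole',q,e[1],ray('top',q,20))
E
```

```text
t 2.6 pos [647.9  -2.  152.6] tilt 0.11 w 60.0 gf 0.0 F [0.1 0.2 0.1]
(647.5, -1, 71) shift [ 0.1  1.2 81.6]
[447.82102908 236.12639821] [427 215  43  43 894] [ 392.51705593 -292.47285142]
hole [448.33584404 235.61965179] (26.20991325378418, 28.383468627929688) [ 393.45109778 -293.90493284]
```

View pics/s1.png

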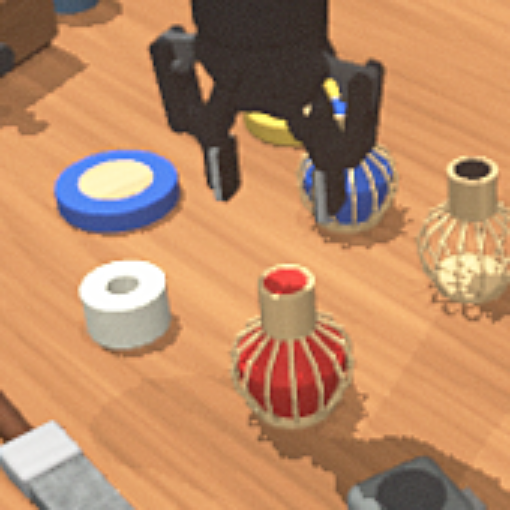

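The gripper stands over the red neck with both fingers clear. The neck is centred between them at crop pixel (288,300). Descending to grip.

Emit:
{"op": "servo_tool", "data": {"rows": [[[60,0,1,20,0,0,0],[60,0,1,40,0,0,0],[60,0,1,60,0,0,0],[60,0,1,74,0,0,0],[60,0,1,80,0,0,0],[60,0,1,80,0,0,0],[60,0,1,80,0,0,0]]]}}

```text
clock: 3.58
position: [647.5, -0.6, 72.2]
ee_rot: [-0.206, 0.979, -0.0, 0.001]
contact_force: [0.3, 0.5, 0.7]
gripper_width: 60.4
grasp_force: 0.0
```

Emit:
{"op": "servo_tool", "data": {"rows": [[[50,0,0,0,0,0,0],[42,0,0,0,0,0,0],[38,0,0,0,0,0,0],[30,0,0,0,0,0,0],[30,0,0,0,0,0,0],[30,0,0,0,0,0,0],[30,0,0,0,0,0,0]]]}}

```text
clock: 4.45
position: [647.3, -0.7, 71.8]
ee_rot: [-0.205, 0.979, -0.0, 0.0]
contact_force: [1.3, -1.3, 3.9]
gripper_width: 34.5
grasp_force: 60.1
```

```bash
python3 - <<'E'
from h import *
go((574,284,231))
im=arm.get_image("scene"); cv2.imwrite("pics/s2.png",np.ascontiguousarray(cv2.resize(im[160:290,190:340],None,fx=4,fy=4)[:,:,::-1]))
E
```

```text
t 4.45 pos [647.3  -0.7  71.8] tilt 0.06 w 34.5 gf 60.1 F [ 1.3 -1.3  3.9]
(574, 284, 231) shift [ -47.6  290.1 -159.4]
```

View pics/s2.png

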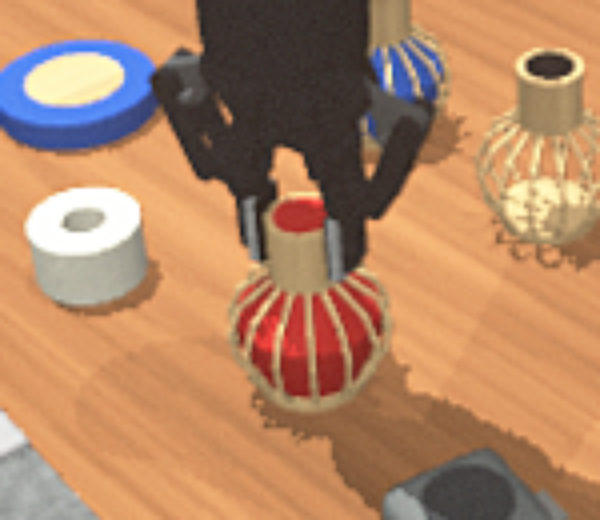

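The pads hold the red neck squarely (crop 300,240) and the lantern is upright. Lifting and carrying it.

Emit:
{"op": "servo_tool", "data": {"rows": [[[30,0,0,-5,0,0,0],[30,0,0,-20,0,0,0],[30,0,0,-45,0,0,0],[30,0,0,-70,0,0,0],[30,0,0,-95,0,0,0],[30,-3,15,-110,0,0,0],[30,-8,45,-115,0,0,0],[30,-13,80,-115,0,0,0],[30,-19,115,-115,0,0,0],[30,-25,150,-115,0,0,0]]]}}

```text
clock: 5.75
position: [608.2, 148.7, 186.2]
ee_rot: [-0.206, 0.979, 0.0, -0.001]
contact_force: [0.3, 0.3, -0.9]
gripper_width: 34.6
grasp_force: 59.9
```

Emit:
{"op": "servo_tool", "data": {"rows": [[[30,-5,35,0,0,0,0],[30,-11,70,0,0,0,0],[30,-16,100,0,0,0,0],[30,-20,125,0,0,0,0],[30,-22,136,0,0,0,0],[30,-22.6,140,0,0,0,0],[30,-22.6,140,15,0,0,0],[30,-22.6,140,40,0,0,0],[30,-22.6,140,55,0,0,0],[30,-22.6,140,55,0,0,0]]]}}

```text
clock: 7.0
position: [573.2, 282.8, 129.4]
ee_rot: [-0.205, 0.979, -0.001, -0.002]
contact_force: [1.4, 0.1, -1.4]
gripper_width: 34.6
grasp_force: 59.9
```

```bash
python3 - <<'E'
from h import *
im=arm.get_image("scene"); cv2.imwrite("pics/s3.png",np.ascontiguousarray(cv2.resize(im[180:345,340:490],None,fx=3.5,fy=3.5)[:,:,::-1]))
go((574,284,92))
# base moved? carried lantern disc in scene
for q,s in comps(im,'red',(360,190,450,340),20)[0]: print(q,s)
E
```

```text
t 7.05 pos [574.  283.4 130.8] tilt 0.07 w 34.3 gf 59.9 F [-0.1  0.1 -1.1]
(574, 284, 92) shift [-0.3  0.6 38.8]
[417.62264151 239.53459119] [409 234  18  12 159]
[395.30769231 263.19230769] [390 257  14  14  52]
[398.06722689 271.37815126] [392 260  15  25 119]
[429.72580645 271.0483871 ] [424 262  10  20  62]
[405.13541667 278.33333333] [399 263  13  30 192]
[414.51020408 280.60714286] [409 264  10  30 196]
[423.87407407 277.45185185] [420 264   9  27 135]
[405.91654247 311.99627422] [ 378  283   58   49 1342]
```

View pics/s3.png

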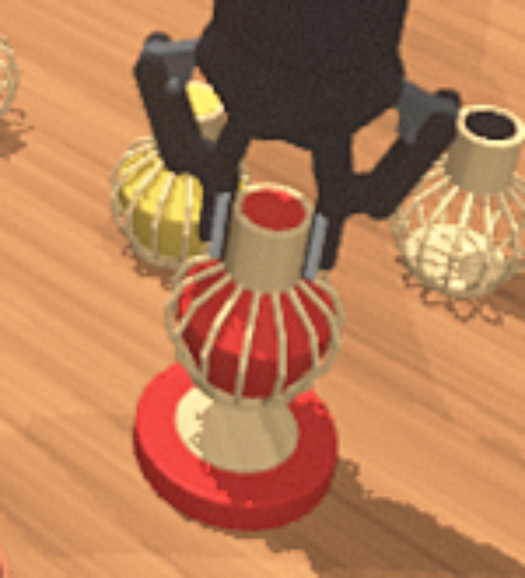

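The red lantern hangs upright over the red base (disc at crop 273,208, base centre about 237,430). Lowering it gently.

Emit:
{"op": "servo_tool", "data": {"rows": [[[30,-0.3,0.6,10,0,0,0],[30,-0.3,0.6,22,0,0,0],[30,-0.3,0.6,30,0,0,0],[30,-0.3,0.6,34,0,0,0],[30,-0.3,0.6,36,0,0,0],[30,-0.3,0.6,37,0,0,0],[30,-0.3,0.6,37,0,0,0],[30,-0.3,0.6,37,0,0,0]]]}}

```text
clock: 8.05
position: [574.0, 284.8, 94.6]
ee_rot: [-0.205, 0.979, 0.0, 0.0]
contact_force: [0.8, -0.5, -1.6]
gripper_width: 34.6
grasp_force: 59.9
```

```bash
python3 - <<'E'
from h import *
im=arm.get_image("scene")
go((574,284,92))
print([(q.round(1),s[4],ray('scene',q,121).round(1)) for q,s in comps(im,'red',(360,190,450,340),20)[0]][:1])
E
```

```text
t 8.1 pos [574.  284.8  94.6] tilt 0.03 w 34.4 gf 59.9 F [ 0.2  0.4 -0.9]
(574, 284, 92) shift [ 0.3 -0.7  2.6]
[(array([415.5, 257. ]), np.int64(152), array([572.9, 285. ]))]
```

Emit:
{"op": "servo_tool", "data": {"rows": [[[30,0,0,1,0,0,0],[30,0,0,1.5,0,0,0],[30,0,0,2,0,0,0],[30,0,0,2.4,0,0,0],[30,0,0,2.4,0,0,0],[30,0,0,2.4,0,0,0]]]}}

```text
clock: 8.85
position: [573.9, 284.7, 91.9]
ee_rot: [-0.205, 0.979, 0.0, 0.0]
contact_force: [0.6, 0.1, -0.9]
gripper_width: 34.5
grasp_force: 59.9
```

No contact yet, so I'll go on in small steps.

Emit:
{"op": "servo_tool", "data": {"rows": [[[30,0,0,0.4,0,0,0],[30,0,0,0.8,0,0,0],[30,0,0,0.8,0,0,0],[30,0,0,0.8,0,0,0]]]}}

```text
clock: 9.35
position: [574.1, 284.8, 91.8]
ee_rot: [-0.206, 0.979, 0.0, 0.0]
contact_force: [-1.4, 0.4, 4.0]
gripper_width: 34.3
grasp_force: 60.3
```

Contact, about 5 N. Releasing and rising.

Emit:
{"op": "servo_tool", "data": {"rows": [[[38,0,0,0,0,0,0],[42,0,0,0,0,0,0],[48,0,0,0,0,0,0],[55,0,0,0,0,0,0],[60,0,0,0,0,0,0],[60,0,0,0,0,0,0],[60,0,0,-10,0,0,0],[60,0,0,-40,0,0,0],[60,0,0,-70,0,0,0],[60,0,0,-75,0,0,0]]]}}

```text
clock: 10.6
position: [575.2, 285.6, 169.6]
ee_rot: [-0.206, 0.979, 0.001, 0.003]
contact_force: [-0.4, -0.0, 0.2]
gripper_width: 60.0
grasp_force: 0.0
```

```bash
python3 - <<'E'
from h import *
im=arm.get_image("scene"); cv2.imwrite("pics/s4.png",np.ascontiguousarray(cv2.resize(im[180:345,340:490],None,fx=3.5,fy=3.5)[:,:,::-1]))
go((461.5,165.5,180),(461.5,165.5,140))
print([(q.round(1),s[4],ray('scene',q,120).round(1)) for q,s in comps(im,'red',(360,190,450,340),20)[0]][:1])
E
```

```text
t 10.65 pos [574.6 285.3 168.6] tilt 0.24 w 59.8 gf 0.0 F [ 0.4 -0.2  0. ]
(461.5, 165.5, 180) shift [151.7 -64.1 -12.1]
(461.5, 165.5, 140) shift [151.9 -64.2  27.9]
[(array([414.7, 258.4]), np.int64(156), array([575.5, 285.3]))]
```

View pics/s4.png

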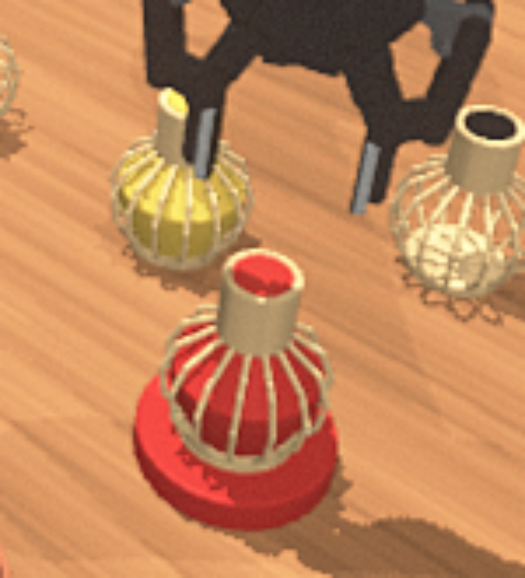

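Red stands upright on its base. The disc measures (575.5,285.3) against the base centre (575.5,285.1). Now yellow.

Emit:
{"op": "servo_tool", "data": {"rows": [[[60,15,-6,0,0,0,0],[60,45,-19,0,0,0,0],[60,85,-36,0,0,0,0],[60,120,-51,0,0,0,0],[60,142,-60,0,0,0,0],[60,151.9,-64.2,0,0,0,0],[60,151.9,-64.2,15,0,0,0],[60,151.9,-64.2,38,0,0,0],[60,151.9,-64.2,38,0,0,0],[60,151.9,-64.2,38,0,0,0]]]}}

```text
clock: 11.9
position: [461.3, 165.3, 128.5]
ee_rot: [-0.206, 0.979, -0.0, 0.0]
contact_force: [0.1, 0.9, 0.0]
gripper_width: 60.1
grasp_force: 0.0
```

```bash
python3 - <<'E'
from h import *
go((461.5,165.5,72.5))
E
```

```text
t 11.9 pos [461.3 165.3 128.5] tilt 0.04 w 60.1 gf 0.0 F [0.1 0.9 0. ]
(461.5, 165.5, 72.5) shift [-0.3  0.1 56. ]
```

Emit:
{"op": "servo_tool", "data": {"rows": [[[60,-0.3,0,10,0,0,0],[60,-0.3,0,28,0,0,0],[60,-0.3,0,44,0,0,0],[60,-0.3,0,53,0,0,0],[60,-0.3,0,56,0,0,0],[60,-0.3,0,56,0,0,0],[60,-0.3,0,56,0,0,0]]]}}

```text
clock: 12.78
position: [461.2, 165.2, 72.6]
ee_rot: [-0.206, 0.979, 0.0, 0.001]
contact_force: [0.5, -0.2, 1.2]
gripper_width: 60.1
grasp_force: 0.0
```

Emit:
{"op": "servo_tool", "data": {"rows": [[[50,0,0,0,0,0,0],[42,0,0,0,0,0,0],[38,0,0,0,0,0,0],[30,0,0,0,0,0,0],[30,0,0,0,0,0,0],[30,0,0,0,0,0,0],[30,0,0,0,0,0,0]]]}}

```text
clock: 13.65
position: [461.3, 165.2, 72.5]
ee_rot: [-0.206, 0.979, 0.0, 0.0]
contact_force: [0.5, -0.8, 5.2]
gripper_width: 34.5
grasp_force: 59.7
```

```bash
python3 - <<'E'
from h import *
go((394.5,-292.5,190))
im=arm.get_image("scene"); cv2.imwrite("pics/s5.png",np.ascontiguousarray(cv2.resize(im[160:290,330:480],None,fx=4,fy=4)[:,:,::-1]))
E
```

```text
t 13.65 pos [461.3 165.2  72.5] tilt 0.06 w 34.5 gf 59.7 F [ 0.5 -0.8  5.2]
(394.5, -292.5, 190) shift [ 245.2 -392.1 -117.8]
```

View pics/s5.png

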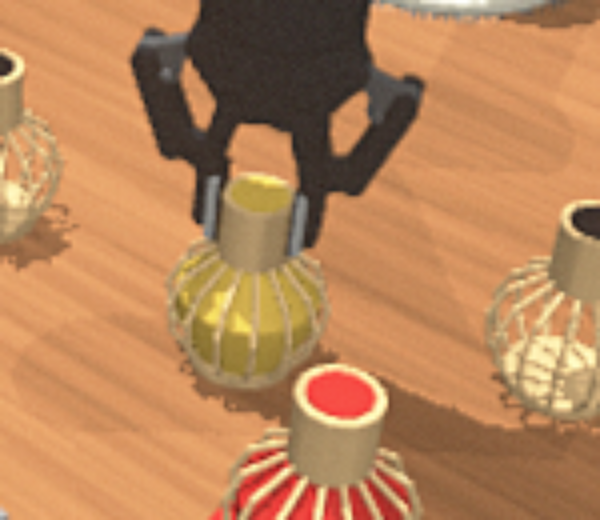

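The yellow neck is held squarely (crop 258,220). Lifting 155 mm so it clears the other lanterns on the way across.

Emit:
{"op": "servo_tool", "data": {"rows": [[[30,0,0,-5,0,0,0],[30,0,0,-20,0,0,0],[30,0,0,-45,0,0,0],[30,0,0,-75,0,0,0],[30,0,0,-105,0,0,0],[30,0,0,-135,0,0,0],[30,5,-8,-150,0,0,0],[30,18,-29,-155,0,0,0],[30,36,-58,-155,0,0,0],[30,56,-90,-155,0,0,0]]]}}

```text
clock: 14.95
position: [444.5, 58.6, 226.0]
ee_rot: [-0.206, 0.979, 0.0, -0.001]
contact_force: [0.2, -0.0, -1.1]
gripper_width: 34.4
grasp_force: 59.8
```

Emit:
{"op": "servo_tool", "data": {"rows": [[[30,20,-32,0,0,0,0],[30,40,-64,0,0,0,0],[30,60,-96,0,0,0,0],[30,80,-128,0,0,0,0],[30,100,-160,0,0,0,0],[30,120,-192,0,0,0,0],[30,140,-224,0,0,0,0],[30,158,-253,0,0,0,0],[30,172,-276,0,0,0,0],[30,180,-288,0,0,0,0]]]}}

```text
clock: 16.2
position: [395.4, -276.9, 225.9]
ee_rot: [-0.204, 0.979, 0.001, -0.001]
contact_force: [0.5, -0.0, -0.7]
gripper_width: 34.8
grasp_force: 59.8
```

```bash
python3 - <<'E'
from h import *
go((394.5,-292.5,135))
E
```

```text
t 16.2 pos [ 395.4 -276.9  225.9] tilt 0.16 w 34.8 gf 59.8 F [ 0.5 -0.  -0.7]
(394.5, -292.5, 135) shift [  7.  -14.2  90.9]
```

Emit:
{"op": "servo_tool", "data": {"rows": [[[30,7,-14,0,0,0,0],[30,7,-14,15,0,0,0],[30,7,-14,40,0,0,0],[30,7,-14,65,0,0,0],[30,7,-14,85,0,0,0],[30,7,-14,91,0,0,0],[30,7,-14,91,0,0,0],[30,7,-14,91,0,0,0]]]}}

```text
clock: 17.2
position: [396.6, -291.7, 136.8]
ee_rot: [-0.206, 0.979, -0.0, 0.001]
contact_force: [0.6, -1.0, -0.1]
gripper_width: 34.5
grasp_force: 59.9
```

```bash
python3 - <<'E'
from h import *
go((394.5,-292.5,94.5))
im=arm.get_image("scene"); cv2.imwrite("pics/s6.png",np.ascontiguousarray(cv2.resize(im[80:210,200:350],None,fx=4,fy=4)[:,:,::-1]))
E
```

```text
t 17.2 pos [ 396.6 -291.7  136.8] tilt 0.09 w 34.5 gf 59.9 F [ 0.6 -1.  -0.1]
(394.5, -292.5, 94.5) shift [ 2.3  0.2 42.3]
```

View pics/s6.png

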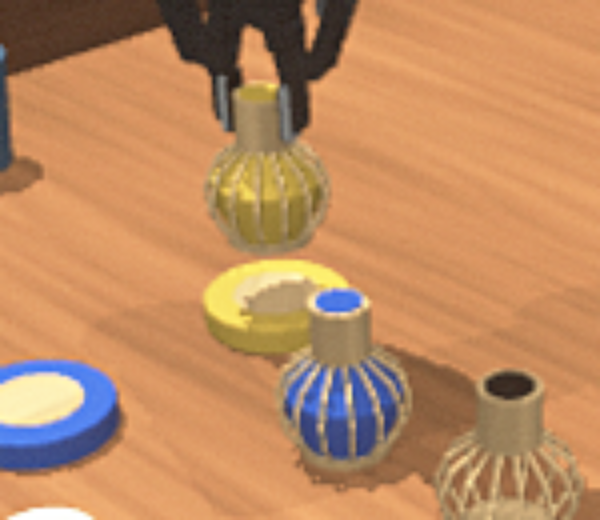

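Yellow hangs upright above its base (inlay centre at about crop 276,295). Lowering.

Emit:
{"op": "servo_tool", "data": {"rows": [[[30,2,0,10,0,0,0],[30,2,0,24,0,0,0],[30,2,0,34,0,0,0],[30,2,0,39,0,0,0],[30,2,0,41,0,0,0],[30,2,0,42,0,0,0],[30,2,0,42,0,0,0],[30,2,0,42,0,0,0]]]}}

```text
clock: 18.25
position: [394.4, -292.5, 94.4]
ee_rot: [-0.205, 0.979, -0.0, 0.0]
contact_force: [-0.1, -1.9, -0.6]
gripper_width: 34.3
grasp_force: 59.9
```

```bash
python3 - <<'E'
from h import *
go((394.5,-292.5,92.5))
print(ray('scene',(269,153.7),20))
E
```

```text
t 18.25 pos [ 394.4 -292.5   94.4] tilt 0.04 w 34.3 gf 59.9 F [-0.1 -1.9 -0.6]
(394.5, -292.5, 92.5) shift [-0.1 -0.   1.9]
[ 399.51596896 -284.99365333]
```

Emit:
{"op": "servo_tool", "data": {"rows": [[[30,0,0,0.7,0,0,0],[30,0,0,1.2,0,0,0],[30,0,0,1.6,0,0,0],[30,0,0,2,0,0,0],[30,0,0,2,0,0,0],[30,0,0,2,0,0,0]]]}}

```text
clock: 19.0
position: [394.2, -292.5, 92.5]
ee_rot: [-0.205, 0.979, -0.0, 0.0]
contact_force: [-0.8, 1.5, 5.0]
gripper_width: 34.5
grasp_force: 60.2
```

Contact. Releasing.

Emit:
{"op": "servo_tool", "data": {"rows": [[[38,0,0,0,0,0,0],[42,0,0,0,0,0,0],[48,0,0,0,0,0,0],[55,0,0,0,0,0,0],[60,0,0,0,0,0,0],[60,0,0,0,0,0,0],[60,0,0,-10,0,0,0],[60,0,0,-40,0,0,0],[60,0,0,-72,0,0,0],[60,0,0,-76,0,0,0]]]}}

```text
clock: 20.25
position: [395.7, -293.1, 171.2]
ee_rot: [-0.206, 0.979, -0.002, 0.003]
contact_force: [0.5, -0.2, -0.5]
gripper_width: 60.1
grasp_force: 0.0
```

```bash
python3 - <<'E'
from h import *
go((469,-143,170),(469,-143,130))
im=arm.get_image("scene"); t=arm.get_image("top")
print('blue',[(q.round(1),s[4],ray('scene',q,100).round(1)) for q,s in comps(im,'blue',(265,145,306,165),20)[0]])
print('blue top',[(q.round(1),s[4],ray('top',q,100).round(1)) for q,s in comps(t,'blue',(372,196,396,215),60)[0]])
cv2.imwrite("pics/s7.png",np.hstack([cv2.resize(im[80:210,200:330],None,fx=3,fy=3),cv2.resize(t[170:300,380:510],None,fx=3,fy=3)])[:,:,::-1])
E
```

```text
t 20.25 pos [ 395.7 -293.1  171.2] tilt 0.36 w 60.1 gf 0.0 F [ 0.5 -0.2 -0.5]
(469, -143, 170) shift [-127.5  108.     1.3]
(469, -143, 130) shift [-127.3  108.1   41.3]
blue [(array([284.2, 155. ]), np.int64(47), array([ 470. , -141.2]))]
blue top [(array([383.3, 207.6]), np.int64(123), array([ 467.7, -144.9]))]
```

View pics/s7.png

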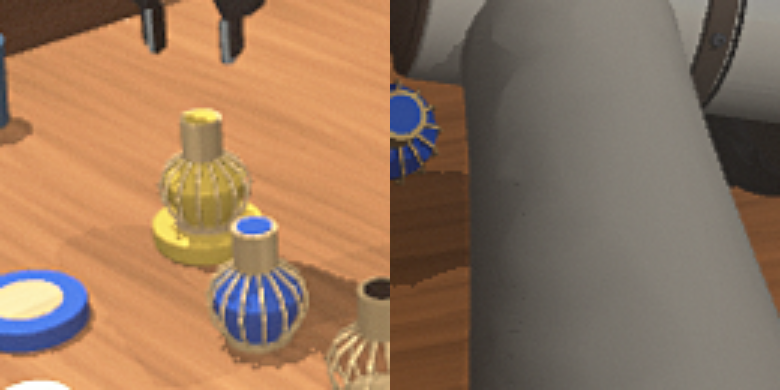

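Yellow stands upright on its base in the scene view (left half, 205,200). The arm hides the top view, so I'll check its centring later. Now blue.

Emit:
{"op": "servo_tool", "data": {"rows": [[[60,-12,10,0,0,0,0],[60,-38,32,0,0,0,0],[60,-70,59,0,0,0,0],[60,-100,85,0,0,0,0],[60,-120,102,0,0,0,0],[60,-127.4,108,0,0,0,0],[60,-127.4,108,15,0,0,0],[60,-127.4,108,40,0,0,0],[60,-127.4,108,40,0,0,0],[60,-127.4,108,40,0,0,0]]]}}

```text
clock: 21.6
position: [467.7, -142.5, 128.5]
ee_rot: [-0.205, 0.979, -0.0, 0.0]
contact_force: [0.3, -0.0, 0.2]
gripper_width: 60.0
grasp_force: 0.0
```

```bash
python3 - <<'E'
from h import *
go((469,-143,72.5))
t=arm.get_image("top")
print('yel',[(q.round(1),s,ray('top',q,120).round(1)) for q,s in comps(t,'yellow',(410,190,490,275),20)[0]])
cv2.imwrite("pics/t8.png",cv2.resize(t[140:290,330:510],None,fx=3,fy=3)[:,:,::-1])
E
```

```text
t 21.6 pos [ 467.7 -142.5  128.5] tilt 0.03 w 60.0 gf 0.0 F [ 0.3 -0.   0.2]
(469, -143, 72.5) shift [-1.  -0.9 56. ]
yel [(array([441.6, 217.1]), array([434, 215,  17,   6,  47]), array([ 425.1, -254.2])), (array([464. , 228.7]), array([457, 222,  14,  14, 147]), array([ 394.3, -293.4])), (array([451.9, 253. ]), array([435, 246,  33,  12, 134]), array([ 350.7, -257.5]))]
```

View pics/t8.png

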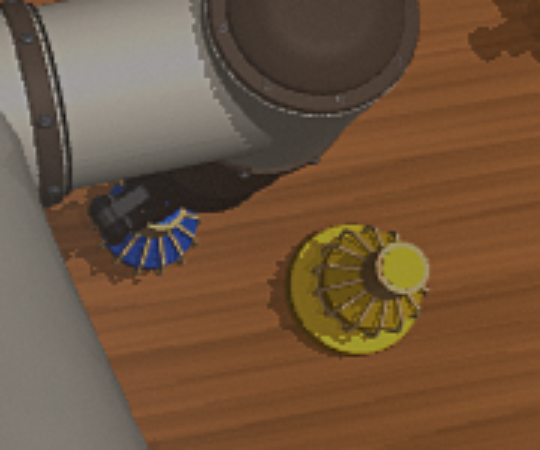

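Yellow sits within 1 mm of its base centre (top view 394.3,-293.4 against 393.5,-293.9). Gripping blue.

Emit:
{"op": "servo_tool", "data": {"rows": [[[60,-1,-0.9,10,0,0,0],[60,-1,-0.9,28,0,0,0],[60,-1,-0.9,44,0,0,0],[60,-1,-0.9,53,0,0,0],[60,-1,-0.9,56,0,0,0],[60,-1,-0.9,56,0,0,0],[60,-1,-0.9,56,0,0,0]]]}}

```text
clock: 22.52
position: [469.1, -142.8, 72.6]
ee_rot: [-0.205, 0.979, -0.0, 0.001]
contact_force: [-0.0, -1.1, 0.9]
gripper_width: 60.2
grasp_force: 0.0
```

Emit:
{"op": "servo_tool", "data": {"rows": [[[50,0,0,0,0,0,0],[42,0,0,0,0,0,0],[38,0,0,0,0,0,0],[30,0,0,0,0,0,0],[30,0,0,0,0,0,0],[30,0,0,0,0,0,0],[30,0,0,0,0,0,0]]]}}

```text
clock: 23.4
position: [469.0, -142.9, 72.5]
ee_rot: [-0.206, 0.979, -0.0, 0.0]
contact_force: [0.1, -2.0, 4.8]
gripper_width: 34.4
grasp_force: 59.8
```

```bash
python3 - <<'E'
from h import *
go((588,-294.5,187))
E
```

```text
t 23.4 pos [ 469.  -142.9   72.5] tilt 0.05 w 34.4 gf 59.8 F [ 0.1 -2.   4.8]
(588, -294.5, 187) shift [ -48.  -186.7 -114.4]
```

Emit:
{"op": "servo_tool", "data": {"rows": [[[30,0,0,-5,0,0,0],[30,0,0,-20,0,0,0],[30,0,0,-45,0,0,0],[30,0,0,-75,0,0,0],[30,0,0,-100,0,0,0],[30,-3,-12,-112,0,0,0],[30,-10,-38,-115,0,0,0],[30,-18,-70,-115,0,0,0],[30,-27,-105,-115,0,0,0],[30,-35,-136,-115,0,0,0]]]}}

```text
clock: 24.65
position: [555.5, -253.7, 186.1]
ee_rot: [-0.205, 0.979, 0.001, -0.001]
contact_force: [0.2, -0.4, -1.2]
gripper_width: 34.2
grasp_force: 59.9
```

Emit:
{"op": "servo_tool", "data": {"rows": [[[30,-6,-25,0,0,0,0],[30,-11,-43,0,0,0,0],[30,-13,-50.7,0,0,0,0],[30,-13,-50.7,15,0,0,0],[30,-13,-50.7,38,0,0,0],[30,-13,-50.7,52,0,0,0],[30,-13,-50.7,55,0,0,0],[30,-13,-50.7,55,0,0,0]]]}}

```text
clock: 25.65
position: [587.9, -294.3, 132.4]
ee_rot: [-0.206, 0.979, -0.0, 0.0]
contact_force: [0.3, -0.6, -0.1]
gripper_width: 34.5
grasp_force: 59.9
```

```bash
python3 - <<'E'
from h import *
go((588,-294.5,94.5))
im=arm.get_image("scene"); cv2.imwrite("pics/s9.png",np.ascontiguousarray(cv2.resize(im[80:220,140:290],None,fx=3.5,fy=3.5)[:,:,::-1]))
E
```

```text
t 25.65 pos [ 587.9 -294.3  132.4] tilt 0.03 w 34.5 gf 59.9 F [ 0.3 -0.6 -0.1]
(588, -294.5, 94.5) shift [-0.  -0.2 37.9]
```

View pics/s9.png

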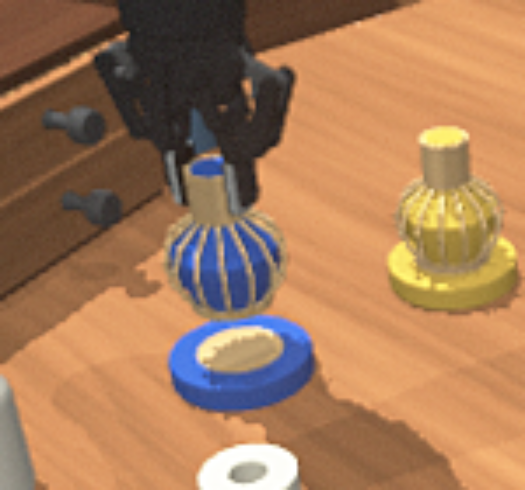

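Blue hangs upright above its base (base inlay at crop 240,350) and yellow stands steady. Lowering.

Emit:
{"op": "servo_tool", "data": {"rows": [[[30,0,0,10,0,0,0],[30,0,0,22,0,0,0],[30,0,0,31,0,0,0],[30,0,0,35,0,0,0],[30,0,0,37,0,0,0],[30,0,0,38,0,0,0],[30,0,0,38,0,0,0],[30,0,0,38,0,0,0]]]}}

```text
clock: 26.7
position: [587.9, -294.5, 94.4]
ee_rot: [-0.205, 0.979, -0.0, 0.0]
contact_force: [0.7, -0.5, -2.4]
gripper_width: 34.6
grasp_force: 59.9
```

Emit:
{"op": "servo_tool", "data": {"rows": [[[30,0,0,0.7,0,0,0],[30,0,0,1.2,0,0,0],[30,0,0,1.6,0,0,0],[30,0,0,2,0,0,0],[30,0,0,2,0,0,0],[30,0,0,2,0,0,0]]]}}

```text
clock: 27.45
position: [587.8, -294.4, 92.5]
ee_rot: [-0.205, 0.979, -0.0, 0.0]
contact_force: [-0.5, 0.2, 2.3]
gripper_width: 34.2
grasp_force: 60.2
```

Contact. Releasing and rising clear.

Emit:
{"op": "servo_tool", "data": {"rows": [[[38,0,0,0,0,0,0],[42,0,0,0,0,0,0],[48,0,0,0,0,0,0],[55,0,0,0,0,0,0],[60,0,0,0,0,0,0],[60,0,0,0,0,0,0],[60,0,0,-10,0,0,0],[60,0,0,-40,0,0,0],[60,0,0,-75,0,0,0],[60,0,0,-100,0,0,0]]]}}

```text
clock: 28.7
position: [588.3, -294.7, 194.9]
ee_rot: [-0.206, 0.979, -0.001, 0.001]
contact_force: [0.1, 0.3, -0.1]
gripper_width: 59.6
grasp_force: 0.0
```

Emit:
{"op": "servo_tool", "data": {"rows": [[[60,0,0,-10,0,0,0],[60,0,0,-10,0,0,0],[60,0,0,-10,0,0,0],[60,0,0,-10,0,0,0]]]}}

```text
clock: 29.2
position: [587.2, -294.2, 200.7]
ee_rot: [-0.205, 0.979, 0.001, -0.001]
contact_force: [0.1, -0.1, -0.0]
gripper_width: 60.1
grasp_force: 0.0
```

```bash
python3 - <<'E'
from h import *
go()
im=arm.get_image("scene"); cv2.imwrite("pics/s10.png",im[:,:,::-1])
for c,b in(('blue',(185,110,230,150)),('yellow',(245,100,290,140)),('red',(395,240,440,270))):
    print(c,[(q.round(1),s[4],ray('scene',q,120).round(1)) for q,s in comps(im,c,b,20)[0]])
E
```

```text
t 29.2 pos [ 587.2 -294.2  200.7] tilt 0.14 w 60.1 gf 0.0 F [ 0.1 -0.1 -0. ]
blue [(array([202., 143.]), np.int64(45), array([ 588.9, -293.1]))]
yellow []
red [(array([414.7, 258.3]), np.int64(153), array([575.5, 285.3]))]
```

View pics/s10.png

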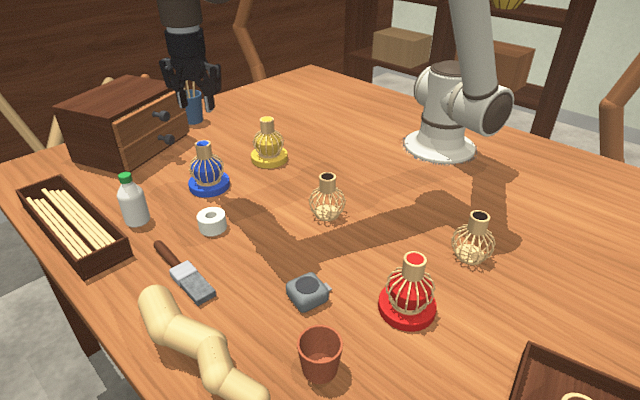

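All three lanterns stand upright and centred: blue disc (202,143), yellow (267,121), red (415,258). The bare frames have not moved and the gripper is clear. Handing in.

```bash
python3 -c "
from bench import arm
print(arm.job_done())"
```

```text
the job is handed in; nothing more can be done
None
```

The red, yellow and blue lanterns were set down gently, in that order, each upright and measured within about 1 mm of its base's centre, with the bare frames left where they stood; the job was handed in at about 29 s.

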